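Thread the guide rod through the test bracket's two bushings

TASK

Draw the short setting pin out of the bracket's upper bushing and park it in the notch in the side of the bracket's top plate, hanging by its collar. Then take the long guide rod from its stand and thread it down through the upper bushing and on through the lower one, so that it spans both with its collar about 10 mm above the top plate, not resting on it. Finish while still holding the rod there in the gripper, so that a colleague can set the clamp; leave the other things on the bench alone.

Things in the scene. Friction and masses are not known exactly. Their poses are not given: they have to be found in the camera images.
- bracket: Fixed bracket, 105 mm high, any yaw up to 0.5 rad. White back wall at its x -55 to -35 mm, level with the top plate. Aluminium top plate: x -35 to 35, y -65 to 65 mm, 87 to 105 mm above the bench. Lower plate: same x, y -65 to 15 mm, 34 to 50 mm up; open below down to the bench. Origin on the bench under the middle of the top plate; z up
- bush_top (a point): Mouth of the upper bushing, at the top plate's top face (105 mm up), centred on bracket x 0, y -30 mm. Plain through bore 15 mm across, vertical, through the 18 mm plate, small chamfer
- bush_low (a point): Mouth of the lower bushing, at the lower plate's top face (50 mm up), straight below the upper one. Plain through bore 15 mm across, vertical, through the 16 mm plate
- notch (a point): Parking place in the notch, at the top plate's top face (105 mm up), bracket x 0, y +46 mm. The notch is a slot 15 mm wide right through the plate, from its blind end at bracket y +33 mm to its open end at y +65 mm; enter from above or through the open end. Free down to the bench below
- pin: Loose short steel setting pin, upright, starting in the upper bushing, collar on the top plate. Origin on its axis at the collar's underside; z up. Shank 12 mm thick, 35 mm long below the origin, last 9 mm tapering to 6 mm. Collar 24 mm across, 4 mm thick. Round grip 14 mm across, from 4 to 36 mm above the origin. About 0.07 kg
- rod: Loose long steel guide rod, upright, starting in the stand. Origin on its axis at the collar's underside (then 110 mm above the bench); z up. Shank 12 mm thick, 100 mm long below the origin, last 9 mm tapering to 6 mm. Collar 24 mm across, 4 mm thick. Round grip 18 mm across, from 4 to 42 mm above the origin. About 0.18 kg
- rod_tip (a point): Centre of the rod's lower end, 100 mm below rod
- stand: Fixed grey block 62 x 62 x 60 mm high that holds the rod in a blind vertical bore 14.5 mm across and 50 mm deep, at its centre. Origin under its centre on the bench. To the left or to the right of the bracket
- jar: Loose white jar 54 mm across and 85 mm high, beside the bracket on the other side from the stand; leave alone. Origin under its centre
- test_block: Loose steel disc 60 mm across, 14 mm high, on the right, beyond the stand or jar; leave alone. Origin under its centre
- tray: Loose white tray 70 x 100 x 25 mm, on the left, beyond the stand or jar; leave alone. Origin under its centre
Mind the look-alikes: they are no part of the job. What is shaped like the rod but pink or red is not meant.

How it is judged:
On the way, in this order (a step that is already met when the one before it is completed fails the run):
1. the setting pin is drawn clear of the upper bushing (z of pin in the frame of bush_top above 0.036 m).
2. the pin hangs in the notch, upright, its collar on the top plate, let go (horizontal distance between pin and notch below 0.013 m and z of pin in the frame of notch between -0.003 and 0.003 m and angle between pin's own z axis and vertical below 0.15 rad and contact force between pin and the fingers below 0.2 N), for 0.2 s.
3. the rod's tip is in the upper bushing (horizontal distance between rod_tip and bush_top below 0.006 m and z of rod_tip in the frame of bush_top below -0.008 m).
At the end, for the whole second after the job is handed in: The pin hangs upright in the notch, collar on the top plate (within 15 mm of the parking place), untouched; the rod passes through both bushings, upright within 0.07 rad, its collar 3 to 20 mm above the top plate, at rest and still held in the fingers (horizontal distance between pin and notch below 0.015 m and z of pin in the frame of notch between -0.003 and 0.003 m and angle between pin's own z axis and vertical below 0.15 rad and contact force between pin and the fingers below 0.2 N and horizontal distance between rod_tip and bush_low below 0.006 m and horizontal distance between rod and bush_top below 0.006 m and angle between the z axis of rod and the z axis of bracket, either way round below 0.07 rad and z of rod in the frame of bush_top between 0.003 and 0.02 m and contact force between rod and the fingers above 2 N and linear speed of rod below 0.02 m/s); the arm keeps its last pose, push and grip.
It fails at once if the jar is disturbed (more than 30 mm) (distance of jar from where it was at the start of the episode above 0.03 m).
It fails at once if the steel test block is disturbed (more than 30 mm) (distance of test_block from where it was at the start of the episode above 0.03 m).
It fails at once if the tray is disturbed (more than 30 mm) (distance of tray from where it was at the start of the episode above 0.03 m).
It also fails if it takes over 54 s, if anything falls off the work surface, if the arm or the gripper's body presses on something with over 40 N, if the wrist force passes 120 N, or if a joint passes its speed limit or range.

ROBOT

A 7-joint arm with a two-finger parallel gripper is mounted at the origin on the work surface. World frame = base frame: x ahead of the robot, y to its left, z up, the work surface at z = 0. Lengths are in m, angles in rad, forces in N, time in s.
With the tool pointing down it reaches from about 0.425 to 1.025 m from the base axis. Payload 9.4 kg.
Tool frame: the origin (TCP) lies midway between the tips of the shut fingers; the grasp point (between the pads) lies 19 mm behind it; z points along the fingers, y is the line along which they close (so a half turn about z gives the same grasp; the last joint's range is limited). The gripper opens to 85 mm and grips with 20 to 120 N. Pads are 22 mm wide; open, the fingers measure 114 mm over their backs; the gripper's body (76 mm by 85 mm) begins 54 mm behind the grasp point. The pads swing forward as they close: fully open they stand 13 mm farther back than shut.
Start: joints at [-1.18, 0.599, -0.003, 1.599, 0.002, 0.943, -0.08], TCP at [0.327, 0.647, 0.201] pointing down, gripper open.
Joint ranges: [-2.57, 2.57], [-0.35, 1.97], [-1.29, 1.29], [0.11, 2.56], [-1.05, 4.19], [0.11, 1.86], [-2.63, 2.63]. Speed limits (rad/s): [2.22, 2.22, 3.01, 3.01, 3.14, 3.14, 3.14].

INTERFACE

Orientations are given as a rotation vector (axis times angle).
In Python, from bench import state, grab_frame, hand_in gives the robot as it stands.
- The arm moves only by the tool apply_moves, never from a script. Its argument "rows" is a list of rows, each a list of 3 entries, a list of its own where there are three numbers: the closure, from -1 (fully open) to 1 (shut), then the shift along the tool's x, y, z in m, then the turn about the tool's z in rad. A call has 1 to 20 rows; each row is the pose to reach, as a shift and turn from the pose commanded when the call began, along the tool's axes at that moment; what a row does not reach only later rows make up. A row lasts 1/10 s, in which the tool goes at most 50 mm and 8.59 degrees, less where a joint would pass 70% of its speed; a pose out of reach is approached as far as the arm can. A call with a gripper value outside its range is refused whole. The fingers move at their own pace and stop on an object; "grip_force" is the grip in N (left out, the last holds). Time passes only in rows, so rows that repeat a pose let the fingers close. It gives the time, the measured TCP pose, the force, the opening and the grip force at its end, in the units of the state.
- state(): the state, without advancing time (a new reading comes with each control period).
- grab_frame(name): name is "scene" or "top" or "wrist"; returns a dict with "pixels" (480x640x3 uint8, red, green, blue), "fx", "fy", "cx", "cy" (pixels), "R" (3x3) and "t" (3): a world point X has camera coordinates R X + t. Camera axes: x right, y down, z forward; pixel columns grow to the right and rows downward; lengths in m; the calibration is good to about 2 mm. A picture is of the moment at which its call begins. There is no depth.
- hand_in(): hands the job in; it is judged then, once.
The state is a dict: "t": time; "qpos": joint angles; "qd": joint speeds; "effort": joint torques, N m; "position": TCP position; "ee_rot": TCP orientation; "wrist_force": force on the tool from outside, world axes, zero at the start; "moment": the same for the moment, N m; "finger_gap": opening from 0.0 (shut) to 1.0 (fully open); "grip_force": force on a finger pad.
Only numpy, scipy, OpenCV 4.12 (cv2) and the standard library are available. Lean on these libraries where they do the work, as an engineer would, in place of code of your own. Each camera call takes 0.05 s, during which the arm holds its last target. There are 200 camera calls.

## Working session

There is one attempt and no reset: what is moved stays moved. The work goes in short steps, Python scripts to look and compute and a tool call to move; the robot and the scene stay as the last step left them, time stands still between calls to the robot, and variables do not carry over. Pictures are saved under pics/ and viewed, at most 10 in all, crops included, and the job is handed in when it is done.

Besides the shell and the picture viewer there is one more tool, called after "Emit:" by a JSON object that holds its "fn" and its "kwargs", one argument or row to a line. apply_moves: Moves the arm, as the interface text tells. Its arguments: {"type":"object","properties":{"rows":{"type":"array","items":{"type":"array"}},"grip_force":{"type":"number"}},"required":["rows"]}

```bash
mkdir -p pics; ls
cat > h.py <<'E'
import numpy as np, cv2
from bench import state, grab_frame, hand_in
from scipy.spatial.transform import Rotation as Rn
def save(n,f): cv2.imwrite(f'pics/{n}.png',cv2.cvtColor(f['pixels'],cv2.COLOR_RGB2BGR))
def ray(f,u,v):
    d=np.array([(u-f['cx'])/f['fx'],(v-f['cy'])/f['fy'],1]); R=np.array(f['R']);t=np.array(f['t'])
    return -R.T@t, R.T@d
def atz(f,u,v,z):
    c,d=ray(f,u,v); return c+d*(z-c[2])/d[2]
def proj(f,X):
    p=np.array(f['R'])@np.array(X)+np.array(f['t']); return p[0]/p[2]*f['fx']+f['cx'],p[1]/p[2]*f['fy']+f['cy']
E
python3 - <<'E'
from h import *
import pickle
F={n:grab_frame(n) for n in('scene','top','wrist')}
pickle.dump(F,open('f0.pkl','wb'))
for n in F: save(n,F[n]); c=ray(F[n],320,240); print(n,c[0],c[1],F[n]['fx'])
s=state();print(s)
E
```

```text
pics
scene [ 1.08846276 -0.05058851  0.72336123] [-0.63289627  0.02585924 -0.773809  ] 464.1128264346384
top [ 0.46782671 -0.04245798  1.05259809] [ 0.09240828  0.00560401 -0.99592894] 503.6422156572914
wrist [0.25831495 0.68301386 0.37364953] [ 0.26734976 -0.14293119 -0.95295557] 347.9524996226575
{'t': 0.15, 'qpos': array([-1.17970175,  0.59996804, -0.00254512,  1.59996315,  0.00179504,
        0.94293144, -0.07978098]), 'qd': array([ 5.16323699e-04, -3.75483732e-03, -2.45222005e-05, -1.55385586e-03,
       -5.33733366e-04, -1.19950922e-04,  5.58062897e-04]), 'effort': array([ 2.16533590e-03, -7.76999974e+01,  1.56628925e+00, -2.58238614e+01,
        1.24325522e-02,  6.77451564e-03,  1.78347841e-05]), 'position': array([0.32673826, 0.64673451, 0.20018999]), 'ee_rot': array([-7.27970368e-01, -3.05590025e+00,  1.97107707e-03]), 'wrist_force': array([-0.81276315,  1.23172663,  0.30823185]), 'moment': array([ 0.02726297, -0.02855558, -0.04807548]), 'grip_force': 0.0, 'finger_gap': 1.0028932458831374}
```

View pics/top.png

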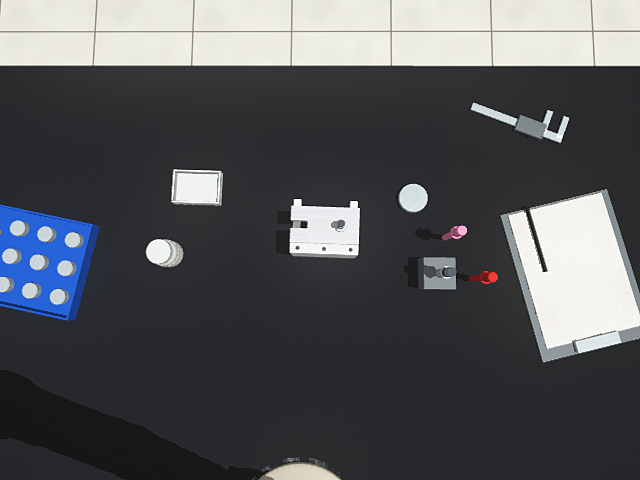

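View pics/scene.png

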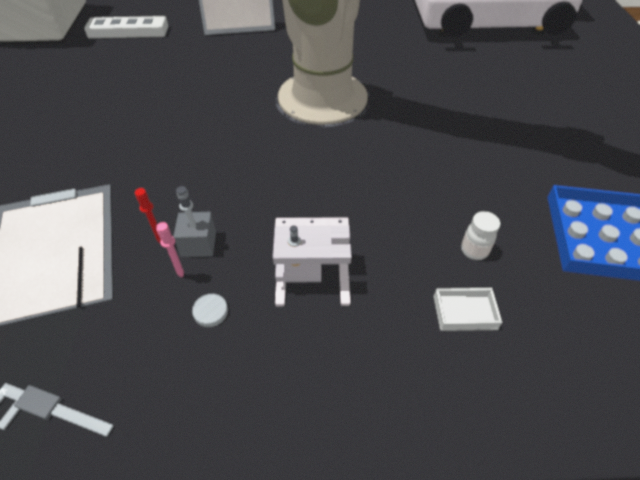

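Top view: the pin is at about (338,225), the notch at (300,224), and the grey rod in the grey stand with its grip at about (448,272). In the scene view the rod is at (183,195).

Possible mistakes for the rod: the pink rod at top (456,232), the red rod at top (488,277), and the short grey pin at (338,225). I choose the grey one standing in the stand, and will check it in a close crop.

Run:
```python
from h import *
import pickle
F=pickle.load(open('f0.pkl','rb'))
T=F['top'];S=F['scene']
a=cv2.resize(T['pixels'][180:310,270:510],None,fx=3.3,fy=3.3,interpolation=cv2.INTER_CUBIC)[:, :790]
cv2.imwrite('pics/crop.png',a[:,:,::-1])
print('tray',atz(T,197,187,.025),'jar',atz(T,158,251,.085),'disc',atz(T,413,197,.014))
print('bracket corners',[atz(T,u,v,.105).round(3) for u,v in((291,257),(358,258),(359,208))])
print('pin top',atz(T,340,224,.141),'notch',atz(T,300,224,.105),'stand',atz(T,440,274,.06),'rod top',atz(T,449,272,.152))
print('scene: pin top',atz(S,294,230,.141),'rod top',atz(S,182,191,.152))
```

```text
tray [0.67177477 0.22040896 0.025     ] jar [0.53348656 0.27654362 0.085     ] disc [ 0.65577269 -0.22941123  0.014     ]
bracket corners [array([0.523, 0.017, 0.105]), array([ 0.522, -0.109,  0.105]), array([ 0.617, -0.111,  0.105])]
pin top [ 0.58200258 -0.07350615  0.141     ] notch [0.58590179 0.00108338 0.105     ] stand [ 0.4952038  -0.27208064  0.06      ] rod top [ 0.49636427 -0.26674674  0.152     ]
scene: pin top [ 0.5890776  -0.07314162  0.141     ] rod top [ 0.50105042 -0.26725968  0.152     ]
```

View pics/crop.png

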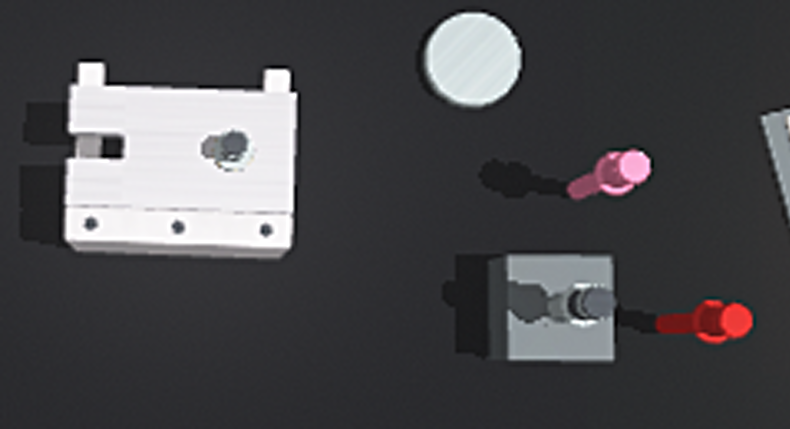

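The crop confirms the grey steel rod in the stand, with its grip at crop (600,300). The pin is at crop (235,142) and the notch at crop (97,146). Next I work out the approach to a hover over the pin.

```bash
cat >> h.py <<'E'
def go(target,ydir=None,s=None):
    """shift in tool axes and turn about tool z to reach world target; ydir = world angle wanted for tool y (mod pi)"""
    s=s or state(); R=Rn.from_rotvec(s['ee_rot']).as_matrix()
    sh=R.T@(np.array(target)-s['position']); turn=0
    if ydir is not None:
        d=R.T@np.array([np.cos(ydir),np.sin(ydir),0]); a=np.arctan2(-d[0],d[1]); turn=(a+np.pi/2)%np.pi-np.pi/2
    print('t',s['t'],'pos',s['position'].round(4),'tilt',np.arccos(-R[2,2]).round(4),'ydir',np.arctan2(R[1,1],R[0,1]).round(3),'q7',s['qpos'][6].round(3),'shift',sh.round(4),'turn',round(turn,4))
    return sh,turn
E
python3 - <<'E'
from h import *
import pickle
F=pickle.load(open('f0.pkl','rb'));T=F['top']
go([.585,-.074,.27],-0.026)
g=lambda x,y:(270+x/3.3,180+y/3.3)
P={k:atz(T,*g(*uv),.105) for k,uv in dict(fl=(68,87),fr=(297,93),bl=(65,206),br=(293,212),notch_b=(125,146),notch_o=(68,146)).items()}
print({k:p.round(4) for k,p in P.items()})
print('pin',atz(T,*g(235,141),.141),'rod',atz(T,*g(601,300),.152),'red',atz(T,*g(735,321),.142),'pink',atz(T,*g(634,166),.142))
E
```

```text
t 0.15 pos [0.3267 0.6467 0.2002] tilt 0.0013 ydir 1.103 q7 -0.08 shift [-0.5555 -0.527  -0.0691] turn 1.1291
{'fl': array([0.6196, 0.0194, 0.105 ]), 'fr': array([ 0.6171, -0.1125,  0.105 ]), 'bl': array([0.5507, 0.0201, 0.105 ]), 'br': array([ 0.5484, -0.1103,  0.105 ]), 'notch_b': array([ 0.5856, -0.0139,  0.105 ]), 'notch_o': array([0.5853, 0.0189, 0.105 ])}
pin [ 0.58435767 -0.07570238  0.141     ] rod [ 0.49835027 -0.27229171  0.152     ] red [ 0.48804563 -0.34688042  0.142     ] pink [ 0.57216355 -0.29422862  0.142     ]
```

Emit:
{"fn": "apply_moves", "kwargs": {
  "rows": [
    [-0.2, [-0.5555, -0.527, -0.069], 1.129],
    [-0.2, [-0.5555, -0.527, -0.069], 1.129],
    [-0.2, [-0.5555, -0.527, -0.069], 1.129],
    [-0.2, [-0.5555, -0.527, -0.069], 1.129],
    [-0.2, [-0.5555, -0.527, -0.069], 1.129],
    [-0.2, [-0.5555, -0.527, -0.069], 1.129],
    [-0.2, [-0.5555, -0.527, -0.069], 1.129],
    [-0.2, [-0.5555, -0.527, -0.069], 1.129],
    [-0.2, [-0.5555, -0.527, -0.069], 1.129],
    [-0.2, [-0.5555, -0.527, -0.069], 1.129],
    [-0.2, [-0.5555, -0.527, -0.069], 1.129],
    [-0.2, [-0.5555, -0.527, -0.069], 1.129],
    [-0.2, [-0.5555, -0.527, -0.069], 1.129],
    [-0.2, [-0.5555, -0.527, -0.069], 1.129],
    [-0.2, [-0.5555, -0.527, -0.069], 1.129],
    [-0.2, [-0.5555, -0.527, -0.069], 1.129],
    [-0.2, [-0.5555, -0.527, -0.069], 1.129],
    [-0.2, [-0.5555, -0.527, -0.069], 1.129],
    [-0.2, [-0.5555, -0.527, -0.069], 1.129],
    [-0.2, [-0.5555, -0.527, -0.069], 1.129]
  ]
}}

```text
t: 2.15
position: [0.5849, -0.0721, 0.2698]
ee_rot: [-2.247, -2.194, -0.0]
wrist_force: [-1.3, -0.5, -0.1]
finger_gap: 0.596
grip_force: 0.0
```

Run:
```python
from h import *
import pickle
go([.585,-.074,.27],-0.026)
f=grab_frame('wrist');pickle.dump(f,open('f1.pkl','wb'));save('w1',f)
c=ray(f,320,240);print(c); print('pin top at',proj(f,[.5844,-.0757,.141]),'notch',proj(f,[.5855,0,.105]))
```

```text
t 2.15 pos [ 0.5849 -0.0721  0.2698] tilt 0.0007 ydir -0.024 q7 0.207 shift [-0.0019  0.0002 -0.0002] turn 0.0023
(array([0.58731957, 0.00633841, 0.44334167]), array([-0.01380142, -0.30255792, -0.95304656]))
pin top at (np.float64(321.2089896428695), np.float64(225.19378717272784)) notch (np.float64(320.42097098858756), np.float64(136.6677466496082))
```

View pics/w1.png

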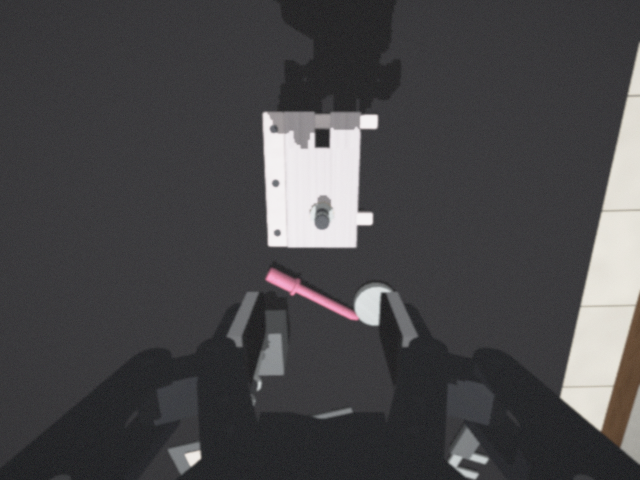

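Wrist view: pin grip top at about (322,220), notch at (322,130) with its blind end at about (322,147), and plate corners at about (263,112), (268,246) and (357,247). The pink decoy seems to be lying on the bench at (270,275)–(355,315). I'll refine the bracket position from its outline and check the decoys from above.

Run:
```python
from h import *
import pickle
f=pickle.load(open('f1.pkl','rb'));a=f['pixels']
t=grab_frame('top');pickle.dump(t,open('t1.pkl','wb'))
w=cv2.resize(a[100:330,230:410],None,fx=2.6,fy=2.6,interpolation=cv2.INTER_CUBIC)
u=cv2.resize(t['pixels'][180:320,390:510],None,fx=2.6,fy=2.6,interpolation=cv2.INTER_CUBIC)
c=np.zeros((600,790,3),np.uint8);c[:w.shape[0],:w.shape[1]]=w;c[:u.shape[0],475:475+u.shape[1]]=u
cv2.imwrite('pics/c2.png',c[:,:,::-1])
for n,uv in dict(wl=(263,112),bl=(268,246),br=(357,247),tr=(360,112),nb=(322,147)).items(): print(n,atz(f,*uv,.105).round(4))
print('pin',atz(f,322,222,.141))
```

```text
wl [0.5336 0.0229 0.105 ]
bl [ 0.5289 -0.1062  0.105 ]
br [ 0.6202 -0.1095  0.105 ]
tr [0.6222 0.0207 0.105 ]
nb [ 0.5867 -0.0094  0.105 ]
pin [ 0.58518508 -0.07275238  0.141     ]
```

View pics/c2.png

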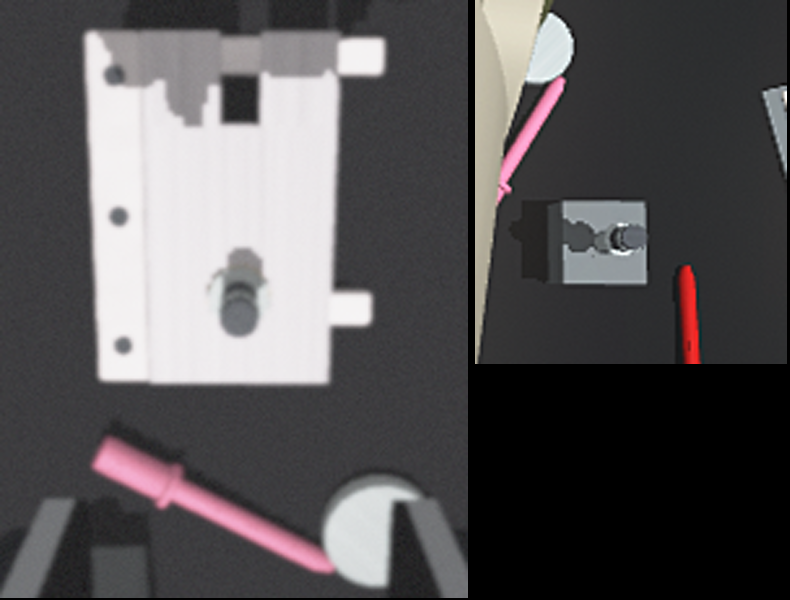

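The decoys have toppled and lie flat, clear of my path. The pin reads (0.585, −0.073) from the wrist camera, and the bracket outline gives the bushing at (0.5855, −0.0735) with yaw about −0.03, so the two agree. I descend to grasp it.

Run:
```python
from h import *
go([.5855,-.0735,.114],-0.03)
f=grab_frame('wrist'); print(atz(f,321.9,213.5,.109), atz(f,321.9,221.9,.141))
```

```text
t 2.25 pos [ 0.585  -0.0725  0.2699] tilt 0.0003 ydir -0.024 q7 0.208 shift [-0.001   0.0005  0.1559] turn 0.0058
[ 0.5852572  -0.07296649  0.109     ] [ 0.5852693  -0.07313538  0.141     ]
```

Emit:
{"fn": "apply_moves", "kwargs": {
  "rows": [
    [-0.2, [0.0005, 0.0005, 0.05], 0.005],
    [-0.2, [0.0005, 0.0005, 0.1], 0.005],
    [-0.2, [0.0005, 0.0005, 0.13], 0.005],
    [-0.2, [0.0005, 0.0005, 0.145], 0.005],
    [-0.2, [0.0005, 0.0005, 0.155], 0.005],
    [-0.2, [0.0005, 0.0005, 0.155], 0.005],
    [0.3, [0.0005, 0.0005, 0.155], 0.005],
    [0.6, [0.0005, 0.0005, 0.155], 0.005],
    [1, [0.0005, 0.0005, 0.155], 0.005],
    [1, [0.0005, 0.0005, 0.155], 0.005],
    [1, [0.0005, 0.0005, 0.155], 0.005],
    [1, [0.0005, 0.0005, 0.155], 0.005],
    [1, [0.0005, 0.0005, 0.155], 0.005]
  ],
  "grip_force": 40
}}

```text
t: 3.6
position: [0.5857, -0.0733, 0.115]
ee_rot: [2.256, 2.187, 0.0]
wrist_force: [1.1, -0.9, -0.7]
finger_gap: -0.002
grip_force: 0.0
```

Run:
```python
from h import *
go([.5855,-.0735,.114],-0.03)
f=grab_frame('wrist');save('w2',f); s=state();print(s['wrist_force'],s['finger_gap']*85,s['grip_force'])
```

```text
t 3.6 pos [ 0.5857 -0.0733  0.115 ] tilt 0.0001 ydir -0.031 q7 0.304 shift [-0.0002 -0.0002  0.001 ] turn -0.001
[ 0.76131557  0.44645785 -1.14503569] 0.18598156485977788 0.0
```

View pics/w2.png

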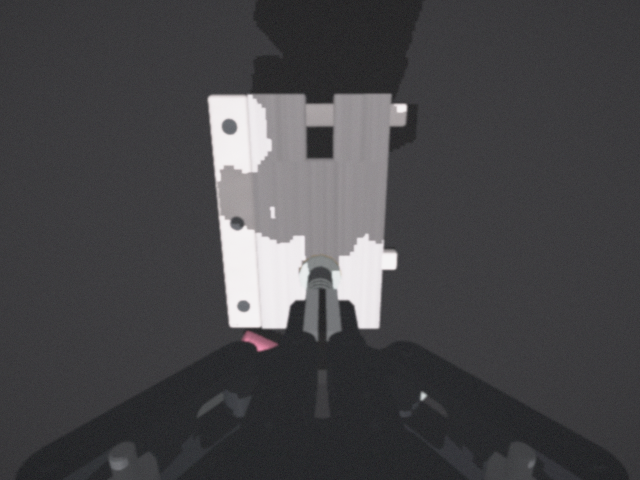

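Wrist view: the fingers are shut with nothing between them. The collar shows at (320,267) and the grip stub at about (320,280), just ahead of the fingertips (around (322,290–340)), so the grasp missed. I'll compare the projected TCP with the pin.

Run:
```python
from h import *
f=grab_frame('wrist');s=state()
p=s['position']
print('tcp px',proj(f,p),'grasp px',proj(f,p+[0,0,.019]))
print('collar',atz(f,320,267,.109),'gripstub',atz(f,320,283,.141), 'cam',ray(f,320,240)[0]-p)
print('corners',atz(f,229,327,.105),atz(f,379,328,.105),atz(f,390,95,.105),atz(f,209,97,.105))
t=grab_frame('top');c=grab_frame('scene')
import pickle;pickle.dump((t,c,f),open('f2.pkl','wb'))
print('top tcp',proj(t,p+[0,0,.02]),'scene',proj(c,p+[0,0,.02]))
a=cv2.resize(t['pixels'][170:300,260:390],None,fx=3,fy=3,interpolation=cv2.INTER_CUBIC)
b=cv2.resize(c['pixels'][180:310,250:380],None,fx=3,fy=3,interpolation=cv2.INTER_CUBIC)
cv2.imwrite('pics/c3.png',np.hstack([a,b])[:,:,::-1])
```

```text
tcp px (np.float64(321.2423296894125), np.float64(280.96383125455634)) grasp px (np.float64(321.1591659613234), np.float64(297.0206383251423))
collar [ 0.58511803 -0.06751158  0.109     ] gripstub [ 0.58546554 -0.06249929  0.141     ] cam [0.00294804 0.07857434 0.17356593]
corners [ 0.52905366 -0.10616595  0.105     ] [ 0.6191801  -0.10972923  0.105     ] [0.62229513 0.0201662  0.105     ] [0.53374561 0.02211697 0.105     ]
top tcp (np.float64(339.7819784114682), np.float64(222.44822114733626)) scene (np.float64(294.05190075864175), np.float64(230.80700500392257))
```

View pics/c3.png

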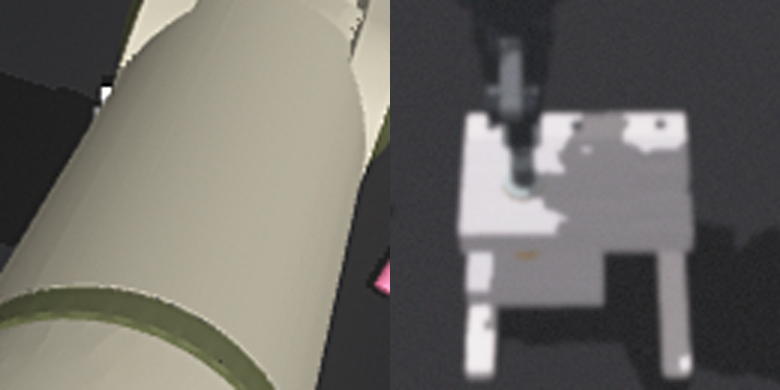

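Emit:
{"fn": "apply_moves", "kwargs": {
  "rows": [
    [-0.2, [0, 0, 0], 0],
    [-0.2, [0, 0, 0], 0],
    [-0.2, [0, 0, 0], 0],
    [-0.2, [0, 0, 0], 0],
    [-0.2, [0, 0, 0], 0],
    [-0.2, [0, 0, -0.03], 0],
    [-0.2, [0, 0, -0.045], 0],
    [-0.2, [0, 0, -0.045], 0],
    [-0.2, [0, 0, -0.045], 0]
  ]
}}

```text
t: 4.7
position: [0.5856, -0.0731, 0.1598]
ee_rot: [2.255, 2.187, 0.001]
wrist_force: [-0.5, 0.1, -0.1]
finger_gap: 0.602
grip_force: 0.0
```

Run:
```python
from h import *
import pickle
t,c,f=pickle.load(open('f2.pkl','rb'))
g=grab_frame('wrist');pickle.dump(g,open('f3.pkl','wb'));s=state();p=s['position']
print(p,s['finger_gap'],'tcp',proj(g,p),'expected pin top',proj(g,[.5853,-.073,.141]),'collar',proj(g,[.5853,-.073,.109]))
k=dict(fx=3,fy=3,interpolation=cv2.INTER_CUBIC)
a=cv2.resize(f['pixels'][220:360,255:385],None,**k);b=cv2.resize(g['pixels'][180:360,255:385],None,**k)
o=np.zeros((540,780,3),np.uint8);o[:420,:390]=a;o[:,390:]=b
cv2.imwrite('pics/c4.png',o[:,:,::-1])
```

```text
[ 0.58528386 -0.07302468  0.15935028] 0.5984955625636619 tcp (np.float64(320.65231204431484), np.float64(280.45651109061)) expected pin top (np.float64(320.7817965345716), np.float64(267.655442534496)) collar (np.float64(320.9228772495454), np.float64(249.9004322724882))
```

View pics/c4.png

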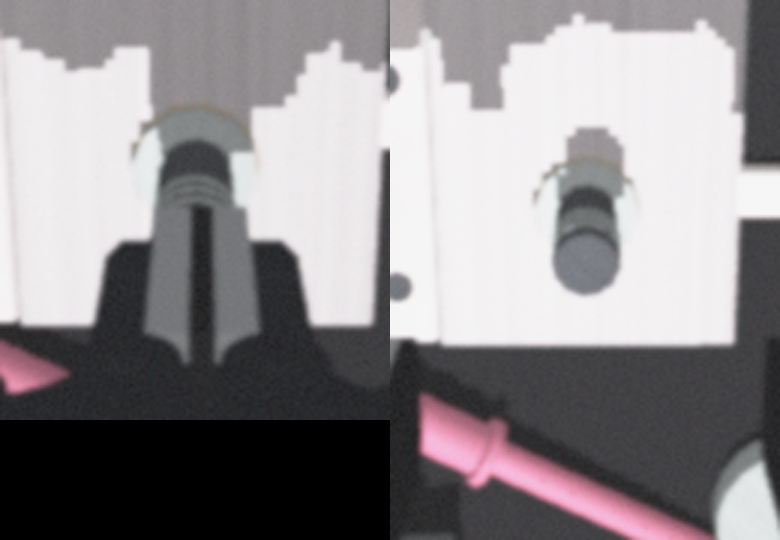

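Left crop (shut at TCP z = 0.115): the whole pin side is visible up to its top edge at crop (195,200), and the shut fingertips begin above that. Right crop: pin top at (587,262), which is wrist px (320.7,267.3), exactly where I predicted.

So x and y are right, but the fingertips really end about 30 mm short of the stated TCP. The pad spacing in w1 gives a similar figure. I'll descend in small force-checked steps and test the grip.

Emit:
{"fn": "apply_moves", "kwargs": {
  "rows": [
    [-0.2, [0, 0, 0.04], 0],
    [-0.2, [0, 0, 0.045], 0],
    [-0.2, [0, 0, 0.049], 0],
    [-0.2, [0, 0, 0.053], 0],
    [-0.2, [0, 0, 0.057], 0],
    [-0.2, [0, 0, 0.06], 0],
    [-0.2, [0, 0, 0.06], 0]
  ]
}}

```text
t: 5.45
position: [0.5857, -0.0732, 0.1]
ee_rot: [2.255, 2.187, 0.0]
wrist_force: [0.3, 0.6, 0.2]
finger_gap: 0.602
grip_force: 0.0
```

Emit:
{"fn": "apply_moves", "kwargs": {
  "rows": [
    [0.3, [0, 0, 0], 0],
    [0.6, [0, 0, 0], 0],
    [1, [0, 0, 0], 0],
    [1, [0, 0, 0], 0],
    [1, [0, 0, 0], 0],
    [1, [0, 0, 0], 0]
  ],
  "grip_force": 25
}}

```text
t: 6.05
position: [0.5857, -0.0733, 0.1001]
ee_rot: [2.255, 2.187, 0.0]
wrist_force: [-1.5, 0.2, 3.3]
finger_gap: 0.147
grip_force: 24.5
```

Gripped at TCP z = 0.100, so the fingertips are 26–41 mm behind the stated TCP. I re-grip 12 mm deeper; the tips stay above the collar for any offset in that range.

Emit:
{"fn": "apply_moves", "kwargs": {
  "rows": [
    [0.2, [0, 0, 0], 0],
    [0.2, [0, 0, 0], 0],
    [0.2, [0, 0, 0.004], 0],
    [0.2, [0, 0, 0.008], 0],
    [0.2, [0, 0, 0.012], 0],
    [0.2, [0, 0, 0.012], 0],
    [1, [0, 0, 0.012], 0],
    [1, [0, 0, 0.012], 0],
    [1, [0, 0, 0.012], 0],
    [1, [0, 0, 0.012], 0],
    [1, [0, 0, 0.012], 0]
  ],
  "grip_force": 40
}}

```text
t: 7.15
position: [0.5857, -0.0733, 0.088]
ee_rot: [2.255, 2.187, 0.0]
wrist_force: [-0.8, -0.4, -0.2]
finger_gap: 0.15
grip_force: 38.9
```

Emit:
{"fn": "apply_moves", "kwargs": {
  "rows": [
    [1, [0, 0, -0.01], 0],
    [1, [0, 0, -0.025], 0],
    [1, [0, 0, -0.045], 0],
    [1, [0, 0, -0.055], 0],
    [1, [0, 0, -0.055], 0],
    [1, [0, 0, -0.055], 0]
  ]
}}

```text
t: 7.75
position: [0.5855, -0.0731, 0.1429]
ee_rot: [2.255, 2.187, 0.0]
wrist_force: [-1.0, -0.3, -1.6]
finger_gap: 0.145
grip_force: 39.0
```

Run:
```python
from h import *
import pickle
b=np.array([.5855,-.0733,.143]); go(b+[.0023,.076,0],-.03)
g=grab_frame('wrist');save('w3',g);s=state();p=s['position'];print(s['finger_gap'],s['grip_force'],s['wrist_force'],'notch(open,mid,blind)',[np.round(proj(g,[.5878+d*.03,.0025+d,.105]),1) for d in(.019,0,-.013)],'bush',proj(g,[.5855,-.0733,.105]),'tip',proj(g,[.5855,-.0733,.125]),'collar',proj(g,[.5855,-.0733,.160]))
k=dict(fx=3,fy=3,interpolation=cv2.INTER_CUBIC)
cv2.imwrite('pics/c5.png',cv2.resize(g['pixels'][120:320,200:440],None,**k)[:,:,::-1])
```

```text
t 7.75 pos [ 0.5855 -0.0731  0.1429] tilt 0.0003 ydir -0.031 q7 0.288 shift [ 0.0758 -0.0001 -0.0001] turn -0.0008
0.14481398392178177 38.9827823638916 [-0.28543369  0.01338693 -1.2207029 ] notch(open,mid,blind) [array([320.9,  99.6]), array([321. , 134.7]), array([321.1, 157.6])] bush (np.float64(321.3047803459487), np.float64(256.97782703741257)) tip (np.float64(321.24577086958993), np.float64(268.7733369172252)) collar (np.float64(321.11119571857023), np.float64(295.67380479766155))
```

View pics/c5.png

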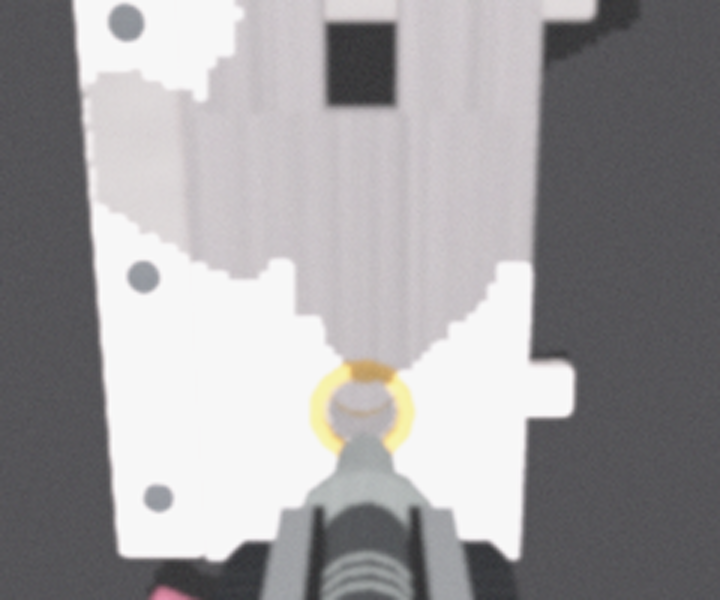

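The pin is held upright and drawn clear. The bushing hole is at crop (362,408) and the pin tip at (365,437), with the slot centre at crop u = 361 and its blind edge at v = 105. Everything is within about 1 mm of prediction. I move to the notch and lower.

Emit:
{"fn": "apply_moves", "kwargs": {
  "rows": [
    [1, [0.03, 0, 0], 0],
    [1, [0.06, -0.0005, 0], 0],
    [1, [0.0765, -0.0005, 0], 0],
    [1, [0.0765, -0.0005, 0], 0],
    [1, [0.0765, -0.0005, 0], 0],
    [1, [0.0765, -0.0005, 0.015], 0],
    [1, [0.0765, -0.0005, 0.025], 0],
    [1, [0.0765, -0.0005, 0.035], 0],
    [1, [0.0765, -0.0005, 0.043], 0],
    [1, [0.0765, -0.0005, 0.05], 0],
    [1, [0.0765, -0.0005, 0.05], 0],
    [1, [0.0765, -0.0005, 0.05], 0]
  ]
}}

```text
t: 9.0
position: [0.5875, 0.0031, 0.0929]
ee_rot: [-2.256, -2.187, 0.0]
wrist_force: [-0.3, 0.6, -1.2]
finger_gap: 0.15
grip_force: 39.0
```

Emit:
{"fn": "apply_moves", "kwargs": {
  "rows": [
    [1, [0, 0, 0.002], 0],
    [1, [0, 0, 0.004], 0],
    [1, [0, 0, 0.004], 0],
    [0.4, [0, 0, 0.004], 0],
    [0.1, [0, 0, 0.004], 0],
    [0.1, [0, 0, 0.004], 0],
    [0.1, [0, 0, 0.004], 0],
    [0.1, [0, 0, 0.004], 0]
  ],
  "grip_force": 25
}}

```text
t: 9.8
position: [0.5876, 0.0032, 0.089]
ee_rot: [2.255, 2.187, 0.0]
wrist_force: [0.0, 0.2, 0.5]
finger_gap: 0.451
grip_force: 0.0
```

Emit:
{"fn": "apply_moves", "kwargs": {
  "rows": [
    [0.1, [0, 0, -0.02], 0],
    [0.1, [0, 0, -0.06], 0],
    [0.1, [0, 0, -0.1], 0],
    [0.1, [0, 0, -0.14], 0],
    [0.1, [-0.02, 0, -0.16], 0],
    [0.1, [-0.05, 0, -0.16], 0],
    [0.1, [-0.05, 0, -0.16], 0],
    [0.1, [-0.05, 0, -0.16], 0]
  ]
}}

```text
t: 10.6
position: [0.5857, -0.0472, 0.2489]
ee_rot: [-2.257, -2.185, -0.0]
wrist_force: [0.6, -0.0, 0.4]
finger_gap: 0.448
grip_force: 0.0
```

Run:
```python
from h import *
import pickle
g=grab_frame('wrist');c=grab_frame('scene');t=grab_frame('top');pickle.dump((g,c,t),open('f5.pkl','wb'))
s=state();p=s['position'];print(p)
n=[.5875,.0035]
print('pred pin top',proj(g,[*n,.141]),'collar',proj(g,[*n,.109]),'scene',proj(c,[*n,.141]),proj(c,[*n,.109]))
k=dict(interpolation=cv2.INTER_CUBIC)
u,v=np.round(proj(g,[*n,.12])).astype(int);U,V=np.round(proj(c,[*n,.12])).astype(int);print(u,v,U,V)
v0=max(v-60,0)
A=cv2.resize(g['pixels'][v0:v0+130,u-65:u+65],(390,390),**k);B=cv2.resize(c['pixels'][V-50:V+50,U-50:U+50],(390,390),**k)
print('origins',u-65,v0,U-50,V-50)
cv2.imwrite('pics/c6.png',np.hstack([A,B])[:,:,::-1])
go([.4985,-.2715,.25],-.03)
```

```text
[ 0.58583632 -0.04566235  0.24842967]
pred pin top (np.float64(321.6018841748641), np.float64(166.029480922179)) collar (np.float64(321.64315483139745), np.float64(162.39082080350346)) scene (np.float64(340.2700800445124), np.float64(227.83682472323005)) (np.float64(339.63999643159406), np.float64(240.06641423750784))
322 164 340 236
origins 257 104 290 186
t 10.75 pos [ 0.5858 -0.0457  0.2484] tilt 0.0009 ydir -0.03 q7 0.184 shift [-0.2283 -0.0806 -0.0016] turn 0.0003
```

View pics/c6.png

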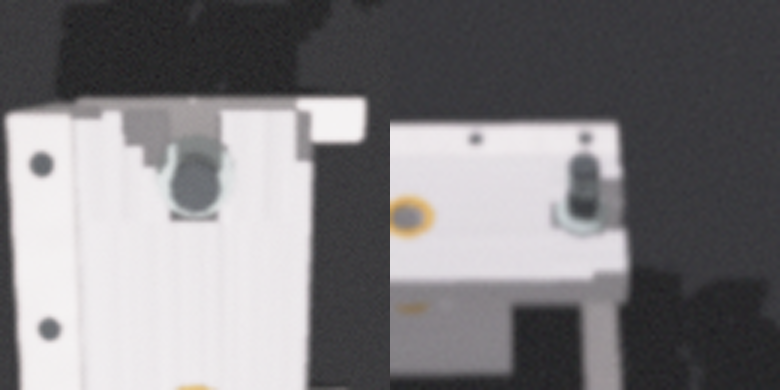

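Wrist crop: the pin hangs at (195,180) with its collar on the plate, up against the slot area. Scene crop: it stands upright at (583,185), let go, and the empty bushing ring is at (408,216). My ten pictures are used, so the rest is numeric. Next I hover above the stand.

Emit:
{"fn": "apply_moves", "kwargs": {
  "rows": [
    [-0.2, [-0.0455, -0.016, 0], 0],
    [-0.2, [-0.091, -0.032, 0], 0],
    [-0.2, [-0.1365, -0.048, 0], 0],
    [-0.2, [-0.182, -0.064, 0], 0],
    [-0.2, [-0.227, -0.0805, 0], 0],
    [-0.2, [-0.227, -0.0805, 0], 0],
    [-0.2, [-0.227, -0.0805, 0], 0],
    [-0.2, [-0.227, -0.0805, 0], 0]
  ]
}}

```text
t: 11.55
position: [0.4993, -0.2695, 0.2485]
ee_rot: [-2.253, -2.189, -0.001]
wrist_force: [0.4, -0.5, -0.4]
finger_gap: 0.6
grip_force: 0.0
```

Run:
```python
from h import *
import pickle
g5,c5,t5=pickle.load(open('f5.pkl','rb'));f0=pickle.load(open('f0.pkl','rb'))
def ring(f,n):   # yellow bushing ring centre
    h=cv2.cvtColor(f['pixels'],cv2.COLOR_RGB2HSV); m=cv2.inRange(h,(12,70,90),(35,255,255))
    k,l,st,ce=cv2.connectedComponentsWithStats(m)
    for i in range(1,k):
        if st[i,4]>25: print(n,st[i],ce[i].round(1),atz(f,*(st[i,:2]+(st[i,2:4]-1)/2),.105).round(4))
g=grab_frame('wrist');c=grab_frame('scene');t=grab_frame('top');pickle.dump((g,c,t),open('f6.pkl','wb'))
for f,n in((g5,'w'),(c5,'s'),(t5,'t'),(c,'s6'),(t,'t6')): ring(f,n)
def stand(f,n,P):
    gr=cv2.cvtColor(f['pixels'],cv2.COLOR_RGB2HSV); 
    q=np.array([proj(f,[P[0]+a,P[1]+b,.06]) for a,b in((-.04,-.04),(.04,-.04),(.04,.04),(-.04,.04))]).round().astype(np.int32)
    roi=np.zeros(gr.shape[:2],np.uint8);cv2.fillPoly(roi,[q],255)
    v=gr[:,:,2]; 
    m=((v>100)&(roi>0)).astype(np.uint8);k,l,st,ce=cv2.connectedComponentsWithStats(m);i=1+st[1:,4].argmax()
    pts=cv2.findNonZero((l==i).astype(np.uint8)); hull=cv2.convexHull(pts)[:,0]
    W=np.array([atz(f,*p,.06)[:2] for p in hull]).astype(np.float32)*1000
    print(n,st[i],cv2.minAreaRect(W))
P=(.4975,-.272)
for f,n in((g,'w6'),(f0['top'],'t0')): stand(f,n,P)
go([*P,.25],-.03)
```

```text
w [310 233  24  22 248] [321.4 243.3] [ 0.5848 -0.0732  0.105 ]
w [ 606  319   34  134 1978] [626.8 399.2] [ 0.9111 -0.2492  0.105 ]
s [624   7  16  14 131] [634.   11.9] [-0.2197  0.8973  0.105 ]
s [288 236  13  11  70] [293.9 241.1] [ 0.5831 -0.0747  0.105 ]
t [376 128  17  66 422] [385.3 162. ] [ 0.7098 -0.1584  0.105 ]
t [ 172  392  157   81 3218] [267.6 419.4] [0.2038 0.0871 0.105 ]
s6 [624   7  16  14 132] [634.   11.9] [-0.2197  0.8973  0.105 ]
s6 [288 236  13  11  61] [294.1 240.7] [ 0.5831 -0.0747  0.105 ]
t6 [334 220  13  12  86] [340.3 225.2] [ 0.5836 -0.0747  0.105 ]
w6 [ 289  175   62   65 3219] ((497.60052490234375, -270.53717041015625), (68.75328826904297, 63.43522644042969), 89.83210754394531)
t0 [424 257  32  32 820] ((497.9824523925781, -271.2149963378906), (60.489620208740234, 61.4467887878418), 89.25053405761719)
t 11.7 pos [ 0.4993 -0.2695  0.2487] tilt 0.0006 ydir -0.028 q7 0.609 shift [-0.0026 -0.0017 -0.0013] turn 0.0019
```

Emit:
{"fn": "apply_moves", "kwargs": {
  "rows": [
    [-0.2, [-0.0015, -0.0015, 0.04], 0],
    [-0.2, [-0.0015, -0.0015, 0.08], 0],
    [-0.2, [-0.0015, -0.0015, 0.11], 0],
    [-0.2, [-0.0015, -0.0015, 0.13], 0],
    [-0.2, [-0.0015, -0.0015, 0.145], 0],
    [-0.2, [-0.0015, -0.0015, 0.153], 0],
    [-0.2, [-0.0015, -0.0015, 0.153], 0],
    [0.3, [-0.0015, -0.0015, 0.153], 0],
    [0.7, [-0.0015, -0.0015, 0.153], 0],
    [1, [-0.0015, -0.0015, 0.153], 0],
    [1, [-0.0015, -0.0015, 0.153], 0],
    [1, [-0.0015, -0.0015, 0.153], 0],
    [1, [-0.0015, -0.0015, 0.153], 0]
  ],
  "grip_force": 60
}}

```text
t: 13.0
position: [0.4976, -0.2729, 0.0969]
ee_rot: [2.255, 2.185, 0.001]
wrist_force: [-0.6, -0.4, 6.8]
finger_gap: 0.188
grip_force: 58.5
```

Emit:
{"fn": "apply_moves", "kwargs": {
  "rows": [
    [1, [0, 0, -0.01], 0],
    [1, [0, 0, -0.03], 0],
    [1, [0, 0, -0.05], 0],
    [1, [0, 0, -0.08], 0],
    [1, [0, 0, -0.11], 0],
    [1, [0, 0, -0.13], 0],
    [1, [0, 0, -0.13], 0],
    [1, [0, 0, -0.13], 0]
  ]
}}

```text
t: 13.8
position: [0.4967, -0.2723, 0.2261]
ee_rot: [2.255, 2.187, 0.001]
wrist_force: [-0.6, 0.0, -1.7]
finger_gap: 0.186
grip_force: 58.9
```

Run:
```python
from h import *
s=state();print(s['finger_gap'],s['grip_force'],s['wrist_force'],s['moment'])
go([.5850,-.0755,.226],-.03)
```

```text
0.18599947357504426 58.91315996646881 [-0.61020136  0.04891766 -1.68564625] [0.0227617  0.00449484 0.01429986]
t 13.8 pos [ 0.4967 -0.2723  0.2261] tilt 0.0005 ydir -0.031 q7 0.635 shift [1.994e-01 8.220e-02 1.000e-04] turn -0.0007
```

Emit:
{"fn": "apply_moves", "kwargs": {
  "rows": [
    [1, [0.04, 0.0164, 0], 0],
    [1, [0.08, 0.0328, 0], 0],
    [1, [0.12, 0.0492, 0], 0],
    [1, [0.16, 0.0656, 0], 0],
    [1, [0.19, 0.078, 0], 0],
    [1, [0.1995, 0.082, 0], 0],
    [1, [0.1995, 0.082, 0], 0],
    [1, [0.1995, 0.082, 0], 0],
    [1, [0.1995, 0.082, 0], 0]
  ]
}}

```text
t: 14.7
position: [0.5841, -0.0777, 0.2257]
ee_rot: [-2.258, -2.184, 0.002]
wrist_force: [0.5, 0.3, -2.3]
finger_gap: 0.187
grip_force: 58.8
```

Run:
```python
from h import *
import pickle
g=grab_frame('wrist');c=grab_frame('scene');pickle.dump((g,c),open('f7.pkl','wb'))
s=state();p=s['position'];print(p,s['wrist_force'],s['finger_gap'])
h=cv2.cvtColor(g['pixels'],cv2.COLOR_RGB2HSV); m=cv2.inRange(h,(12,70,90),(35,255,255))
k,l,st,ce=cv2.connectedComponentsWithStats(m)
for i in range(1,k):
    if st[i,4]>20: print(st[i],ce[i].round(1))
r=p+[0,.002,0]
print('bush',proj(g,[.5848,-.0732,.105]),'tip',proj(g,[r[0],r[1],.139]),'up',proj(g,[r[0],r[1],.160]))
u,v=np.round(proj(g,[r[0],r[1],.139])).astype(int)
G=cv2.cvtColor(g['pixels'],cv2.COLOR_RGB2GRAY);S=h[:,:,1]
print('cols',u-24);
for y in range(v-26,v+34,3): print(y,' '.join('%3d'%x for x in G[y,u-24:u+26:2]))
```

```text
[ 0.58447918 -0.07740141  0.22594613] [-0.03385625  0.34486663 -1.68287649] 0.18235930684868873
[310 206  26  24 300] [322.4 215.9]
[ 610  345   30  115 1635] [628.7 415.4]
bush (np.float64(322.2278833625391), np.float64(218.45037825429654)) tip (np.float64(321.9031675296039), np.float64(231.89768173839605)) up (np.float64(321.8701555933796), np.float64(240.09876960528078))
cols 298
206 239 237 237 238 236 237 238 239 236 224 206 162 135 126 134 189 226 233 236 236 235 237 236 235 236
209 238 236 237 237 238 236 236 227 204 200 200 190 165 166 182 200 204 221 236 236 235 237 237 236 235
212 238 236 237 238 237 236 222 204 199 173 134 130 129 126 128 162 200 201 218 233 237 237 237 237 237
215 239 238 236 238 238 230 205 201 175 134 122 122 122 119 120 129 165 198 202 229 236 237 237 235 235
218 238 238 237 237 237 229 204 193 153 139 139 139 141 138 142 134 144 183 199 218 235 237 237 235 236
221 239 237 237 238 238 232 207 192 153 130 130 131 132 132 131 131 155 194 203 227 236 237 237 237 237
224 238 236 236 237 237 236 222 203 178 146 132 132 131 130 134 146 180 199 213 232 237 23
[... 665 characters left out ...]
 238 231 147 119 122 122 122 118 121 122 169 233 237 235 237 237 236 237 236
248 237 238 236 237 238 239 238 224 140 119 122 120 119 120 119 123 157 230 237 237 236 237 237 236 236
251 238 238 236 237 238 238 237 218 135 122 119 120 119 119 123 121 151 225 237 237 236 237 238 236 237
254 238 237 235 236 238 238 237 208 126 116 122 121 119 120 121 120 142 221 235 235 236 236 237 236 235
257 156 143 137 139 140 141 142 135 120 120 120 120 120 121 123 120 121 132 140 138 139 139 137 139 140
260  61  62  62  61  60  59  63  99 117 119 121 121 119 120 122 121 115  92  61  63  63  64  61  66  61
263  60  61  62  62  62  67  79 108 121 121 125 125 126 125 123 125 126 104  74  61  61  60  61  62  60
```

Emit:
{"fn": "apply_moves", "kwargs": {
  "rows": [
    [1, [0, 0.0003, 0.01], 0],
    [1, [0, 0.0003, 0.02], 0],
    [1, [0, 0.0003, 0.02], 0],
    [1, [0, 0.0003, 0.02], 0],
    [1, [0, 0.0003, 0.02], 0],
    [1, [0, 0.0003, 0.02], 0],
    [1, [0, 0.0003, 0.02], 0],
    [1, [0, 0.0003, 0.02], 0]
  ]
}}

```text
t: 15.6
position: [0.5855, -0.0757, 0.2061]
ee_rot: [2.255, 2.187, 0.0]
wrist_force: [-0.6, 0.6, -1.7]
finger_gap: 0.182
grip_force: 58.8
```

```bash
cat >> h.py <<'E'
def look():
    g=grab_frame('wrist');s=state();p=s['position'];print('t',s['t'],p.round(4),s['wrist_force'].round(1),'gap',s['finger_gap'].round(3))
    h=cv2.cvtColor(g['pixels'],cv2.COLOR_RGB2HSV); m=cv2.inRange(h,(12,70,90),(35,255,255))
    k,l,st,ce=cv2.connectedComponentsWithStats(m)
    for i in range(1,k):
        if 60<st[i,4]<900: print('ring',st[i],ce[i].round(1))
    z=p[2]-.0869
    print('pred bush',np.round(proj(g,[.585,-.0728,.105]),1),'tip',np.round(proj(g,[p[0],p[1]+.0038,z]),1),'z',z)
    return g,p
E
python3 - <<'E'
from h import *
g,p=look()
u,v=np.round(proj(g,[p[0],p[1]+.0038,p[2]-.0869])).astype(int)
G=cv2.cvtColor(g['pixels'],cv2.COLOR_RGB2GRAY)
print('cols',u-20)
for y in range(v-22,v+24,2): print(y,' '.join('%3d'%x for x in G[y,u-20:u+22:2]))
E
```

```text
Traceback (most recent call last):
  File "h.py", line 21, in look
    g=grab_frame('wrist');s=state();p=s['position'];print('t',s['t'],p.round(4),s['wrist_force'].round(1),'gap',s['finger_gap'].round(3))
                                                                                                                ^^^^^^^^^^^^^^^^^^^^^
AttributeError: 'float' object has no attribute 'round'
```

```bash
sed -i "s/s\['finger_gap'\].round(3)/round(s['finger_gap'],3)/" h.py
python3 - <<'E'
from h import *
g,p=look()
u,v=np.round(proj(g,[p[0],p[1]+.0038,p[2]-.0869])).astype(int)
G=cv2.cvtColor(g['pixels'],cv2.COLOR_RGB2GRAY)
print('cols',u-20)
for y in range(v-22,v+24,2): print(y,' '.join('%3d'%x for x in G[y,u-20:u+22:2]))
E
```

```text
t 15.7 [ 0.5854 -0.0758  0.206 ] [ 0.2 -0.1 -2.6] gap 0.191
ring [307 213  28  25 295] [320.  223.1]
pred bush [320.8 226.3] tip [321.3 230.1] z 0.11912911220821815
cols 301
208 238 238 238 239 240 240 238 237 205 147 146 144 142 146 145 173 234 238 237 239 238
210 238 239 238 239 241 239 238 237 207 147 145 143 142 145 143 173 234 238 238 238 239
212 238 237 237 239 240 239 237 234 199 143 140 137 143 144 148 175 233 238 238 239 239
214 238 238 237 239 240 238 231 209 162 131 125 125 129 139 192 224 236 238 237 238 239
216 239 239 238 239 238 228 204 176 139 123 122 117 122 129 184 227 238 238 238 239 238
218 239 238 238 238 222 205 202 193 159 127 127 124 119 126 177 207 232 238 238 238 238
220 239 239 237 229 207 206 193 152 128 124 127 124 123 135 188 200 216 236 237 239 239
222 239 238 237 215 203 200 167 136 124 122 123 121 129 143 186 204 204 230 238 239 238
224 239 239 235 209 204 188 149 144 141 135 132 133 139 142 163 198 204 225 237 239 238
226 239 238 235 214 200 177 139 138 137 131 128 126 133 135 148 188 201 219 236 239 238
228 239 238 236 215 199 176 138 125 125 123 11
[... 397 characters left out ...]
 239 240 239 240 239 230 197 130 119 122 121 120 123 126 149 225 238 239 237 238 238
240 239 239 239 239 241 239 208 130 121 121 123 123 120 122 141 223 237 238 237 238 238
242 239 239 239 239 241 240 209 129 119 123 121 121 123 124 140 221 238 238 238 239 238
244 239 240 240 239 241 240 203 125 122 121 125 123 124 123 135 217 238 237 238 239 238
246 239 239 240 239 241 239 195 122 121 121 122 123 121 123 130 215 238 238 237 238 238
248 239 239 240 239 240 238 187 123 121 122 122 121 122 124 130 211 238 237 238 239 239
250 238 239 239 239 241 237 180 123 120 122 121 122 126 122 126 202 237 237 237 239 239
252 238 239 240 239 241 235 168 121 121 121 124 122 123 127 126 188 236 238 238 239 239
```

Ring centre is at (320.5,225) and rod tip at about (321.5,230.7), so the rod is within 1 mm of the bushing axis. I correct by −0.7 mm in tool y and insert step by step, watching the force.

Emit:
{"fn": "apply_moves", "kwargs": {
  "rows": [
    [1, [0.0003, -0.0007, 0], 0],
    [1, [0.0003, -0.0007, 0.006], 0],
    [1, [0.0003, -0.0007, 0.012], 0],
    [1, [0.0003, -0.0007, 0.018], 0],
    [1, [0.0003, -0.0007, 0.023], 0],
    [1, [0.0003, -0.0007, 0.028], 0],
    [1, [0.0003, -0.0007, 0.03], 0],
    [1, [0.0003, -0.0007, 0.03], 0],
    [1, [0.0003, -0.0007, 0.03], 0]
  ]
}}

```text
t: 16.6
position: [0.5847, -0.0755, 0.176]
ee_rot: [2.256, 2.187, -0.0]
wrist_force: [0.2, -0.1, -2.0]
finger_gap: 0.184
grip_force: 58.8
```

Emit:
{"fn": "apply_moves", "kwargs": {
  "rows": [
    [1, [0, 0, 0.008], 0],
    [1, [0, 0, 0.016], 0],
    [1, [0, 0, 0.024], 0],
    [1, [0, 0, 0.032], 0],
    [1, [0, 0, 0.035], 0],
    [1, [0, 0, 0.035], 0],
    [1, [0, 0, 0.035], 0]
  ]
}}

```text
t: 17.3
position: [0.5845, -0.0756, 0.1408]
ee_rot: [-2.256, -2.186, 0.001]
wrist_force: [-1.0, -1.0, -2.4]
finger_gap: 0.189
grip_force: 58.9
```

Run:
```python
from h import *
g,p=look(); s=state();print(s['moment'])
```

```text
t 17.35 [ 0.5846 -0.0755  0.141 ] [-0.2 -0.7 -2.3] gap 0.187
ring [305 237  34  28 296] [322.5 248.7]
pred bush [321.9 253.7] tip [321.5 230.1] z 0.0540560701048283
[-0.37178645  0.08429382  0.05608972]
```

Emit:
{"fn": "apply_moves", "kwargs": {
  "rows": [
    [1, [0, 0, 0.004], 0],
    [1, [0, 0, 0.008], 0],
    [1, [0, 0, 0.012], 0],
    [1, [0, 0, 0.015], 0],
    [1, [0, 0, 0.015], 0],
    [1, [0, 0, 0.015], 0]
  ]
}}

```text
t: 17.95
position: [0.5846, -0.0756, 0.1257]
ee_rot: [-2.256, -2.187, 0.001]
wrist_force: [-0.0, -2.4, -3.6]
finger_gap: 0.186
grip_force: 58.9
```

Run:
```python
from h import *
s=state();print(s['position'],s['wrist_force'],s['moment'])
```

```text
[ 0.58456761 -0.07557726  0.12568536] [-0.007497   -2.4116443  -3.63787238] [-0.62354736  0.01629102 -0.03416895]
```

The tip is in the lower bore, with a light side load toward −y. I ease the tool 0.7 mm that way and finish the descent.

Emit:
{"fn": "apply_moves", "kwargs": {
  "rows": [
    [1, [-0.0007, 0, 0], 0],
    [1, [-0.0007, 0, 0.004], 0],
    [1, [-0.0007, 0, 0.009], 0],
    [1, [-0.0007, 0, 0.014], 0],
    [1, [-0.0007, 0, 0.019], 0],
    [1, [-0.0007, 0, 0.023], 0],
    [1, [-0.0007, 0, 0.023], 0],
    [1, [-0.0007, 0, 0.023], 0],
    [1, [-0.0007, 0, 0.023], 0]
  ]
}}

```text
t: 18.85
position: [0.5845, -0.0762, 0.1029]
ee_rot: [-2.256, -2.187, 0.0]
wrist_force: [-0.6, -2.1, -1.9]
finger_gap: 0.187
grip_force: 58.9
```

Run:
```python
from h import *
s=state();print(s['position'],s['wrist_force'],s['moment'],s['grip_force'])
c=grab_frame('scene');t=grab_frame('top')
f0=__import__('pickle').load(open('f0.pkl','rb'))
# collar underside / parked pin check: bright light-steel columns in the scene view along the rod axis
b=[.585,-.0728]
G=cv2.cvtColor(c['pixels'],cv2.COLOR_RGB2GRAY)
for z in(.102,.105,.11,.115,.119,.125,.141,.157): print(z,np.round(proj(c,[*b,z]),1))
u,v=np.round(proj(c,[*b,.115])).astype(int)
print('cols',u-14)
for y in range(v-20,v+14): print(y,' '.join('%3d'%x for x in G[y,u-14:u+15]))
n=[.5875,.0035]; U,V=np.round(proj(c,[*n,.125])).astype(int)
c5=__import__('pickle').load(open('f5.pkl','rb'))[1]
d=lambda A,B,u,v,r:int(np.abs(A['pixels'][v-r:v+r,u-r:u+r].astype(int)-B['pixels'][v-r:v+r,u-r:u+r]).mean()*10)/10
print('parked pin changed by',d(c,c5,U,V,10))
for k,P in dict(jar=(.533,.2765,.04),disc=(.656,-.229,.014),tray=(.672,.22,.02)).items(): print(k,d(c,f0['scene'],*np.round(proj(c,P)).astype(int),22))
```

```text
[ 0.58450436 -0.07619048  0.10287312] [-0.61238726 -2.1136299  -1.93019802] [-0.54130188  0.09542034  0.01450731] 58.89060080051422
0.102 [295.2 242.9]
0.105 [295.1 241.8]
0.11 [295. 240.]
0.115 [294.9 238.1]
0.119 [294.8 236.6]
0.125 [294.6 234.3]
0.141 [294.2 228.1]
0.157 [293.8 221.7]
cols 281
218  70  69  73  86 107 120 126 124 126 122 112  87  70  64  65  60  57  86 139 183 198 199 199 202 199 199 191 179 164
219  69  63  68  86 108 122 123 124 124 122 110  86  68  66  66  62  57  91 157 212 226 228 228 228 228 225 218 196 172
220  66  64  65  82 100 111 115 113 115 112 100  82  63  64  61  60  55  83 150 214 230 233 233 233 231 226 217 183 153
221  67  58  59  71  88  97 100  98  98  98  88  73  60  54  55  51  47  71 134 200 227 233 233 231 224 211 190 163 135
222  74  53  52  59  74  82  84  84  87  84  76  58  52  47  50  48  43  64 125 188 224 231 231 225 206 177 163 149 133
223  82  52  45  51  63  72  75  74  77  75  67  53  46  44  41  43  47  64 121 185 223 229 225 214 182 155 149 145 140
224 105  56  45  47  58  62  66  64  65  65  60  52  46  41  40  40  46  69 122 18
[... 2630 characters left out ...]
129 130 130 132 131 131 131 133 132 131 131 131
247 220 222 222 222 221 222 221 222 221 220 217 215 193 157 134 130 129 130 132 134 132 132 131 133 134 133 133 134 132
248 222 223 222 222 221 222 222 222 222 222 221 220 209 177 153 139 132 135 134 134 133 132 133 134 135 133 135 134 133
249 222 222 222 221 223 221 222 222 222 222 222 221 215 198 179 153 138 135 134 134 133 133 133 134 133 133 135 133 133
250 222 223 222 223 221 222 222 221 222 222 222 220 218 215 197 162 138 133 132 132 132 131 132 133 132 134 133 133 132
251 222 222 222 222 222 221 221 221 222 221 221 222 221 219 209 173 146 137 135 137 136 136 134 132 131 133 133 134 130
parked pin changed by 32.2
jar 4.2
disc 6.6
tray 1.0
```

Run:
```python
from h import *
import pickle
g=grab_frame('wrist');c=grab_frame('scene')
s=state();p=s['position'];b=[.5847,-.0728]
for z in(.108,.112,.116,.12,.125):
  print(z,'collar far edge under/top v',[round(proj(g,[b[0],b[1]+.012,z+d])[1],1) for d in(0,.004)],'u left/right',[round(proj(g,[b[0]+d,b[1],z+.004])[0],1) for d in(-.012,.012)],'centre v',round(proj(g,[*b,z+.004])[1],1))
P=g['pixels'].astype(int); u=int(round(proj(g,[*b,.116])[0])); v=int(proj(g,[b[0],b[1]+.012,.116])[1])
for y in range(v-14,v+24): print(y,' '.join('%3d'%x for x in P[y,u-26:u+28:2].mean(1 if P.ndim==2 else -1).astype(int)))
print('cols',u-26)
G=lambda f:cv2.Canny(cv2.cvtColor(f['pixels'],cv2.COLOR_RGB2GRAY),40,120)
# parked pin, this frame, wrist: dark grip-top disc
n=[.5875,.0035];print('pin top px',proj(g,[*n,.141]))
U,V=np.round(proj(g,[*n,.141])).astype(int)
g2=cv2.cvtColor(g['pixels'],cv2.COLOR_RGB2GRAY)
for y in range(V-30,V+31,4): print(y,' '.join('%3d'%x for x in g2[y,U-30:U+31:3]))
```

```text
0.108 collar far edge under/top v [np.float64(257.7), np.float64(260.5)] u left/right [np.float64(298.1), np.float64(344.6)] centre v 282.2
0.112 collar far edge under/top v [np.float64(260.5), np.float64(263.4)] u left/right [np.float64(297.6), np.float64(345.0)] centre v 285.5
0.116 collar far edge under/top v [np.float64(263.4), np.float64(266.4)] u left/right [np.float64(297.0), np.float64(345.6)] centre v 289.0
0.12 collar far edge under/top v [np.float64(266.4), np.float64(269.6)] u left/right [np.float64(296.4), np.float64(346.1)] centre v 292.6
0.125 collar far edge under/top v [np.float64(270.4), np.float64(273.8)] u left/right [np.float64(295.7), np.float64(346.8)] centre v 297.4
249 184 189 187 189 190 190 190 182 181 185 186 187 184 184 186 183 182 183 187 184 184 182 182 189 188 186 187
250 187 185 188 187 191 190 187 186 184 183 186 188 183 187 186 184 181 186 185 185 182 181 182 184 187 187 187
251 187 189 188 189 190 189 187 184 183 184 187 187 185 186 186 182 182 184 185 185 183 180 181 187 188 185 186
252 187 188 186 189 191 188 187 186 182 181 187 183 185 185 187 1
[... 4644 characters left out ...]
 190 191 178 177 144  90  90  93  92  88  90  89  88  88  91  92 114 174 177 184 187
132 192 192 180 180 166  94  89  92  91  91  89  87  87  92  91  91 147 175 178 187 190
136 193 192 185 181 176 122  92  89  86  90  93  92  89  86  88 104 175 179 183 189 189
140 194 192 191 182 177 177 127  90  93  92  87  88  90  91 116 169 176 177 189 188 190
144 193 192 193 191 177 178 180 166 135 104  97 104 121 154 175 175 178 187 189 187 189
148 194 191 190 191 185 165 176 175 177 176 175 177 178 175 171 177 193 193 189 187 189
152 191 192 192 189 188 130  64  93 137 168 169 161 136 114  86 173 191 191 188 188 187
156 190 189 190 190 188 174 169 170 173 170 170 171 169 171 172 180 192 190 188 188 189
```

Wrist numbers: the collar's lower rim is at v ≈ 258 and its width is about 45 px, which puts the underside at z ≈ 0.108–0.112, a little low. The parked pin's top is at (322,126), exactly as predicted. I raise the rod 4 mm and hold.

Emit:
{"fn": "apply_moves", "kwargs": {
  "rows": [
    [1, [0, 0, -0.002], 0],
    [1, [0, 0, -0.004], 0],
    [1, [0, 0, -0.004], 0],
    [1, [0, 0, -0.004], 0],
    [1, [0, 0, -0.004], 0],
    [1, [0, 0, -0.004], 0]
  ]
}}

```text
t: 19.65
position: [0.5848, -0.0762, 0.107]
ee_rot: [2.255, 2.187, 0.0]
wrist_force: [0.1, -1.8, -1.3]
finger_gap: 0.187
grip_force: 58.9
```

Run:
```python
from h import *
g=grab_frame('wrist');s=state();print(s['position'],s['wrist_force'],s['moment'],s['grip_force'])
b=[.5847,-.0728]
G=cv2.cvtColor(g['pixels'],cv2.COLOR_RGB2GRAY).astype(int)
print(G[250:276,323])
for z in(.108,.112,.116,.12): print(z,[round(float(proj(g,[b[0],b[1]+.012,z+d])[1]),1) for d in(0,.004)])
```

```text
[ 0.58483579 -0.07617654  0.10698973] [-0.33871201 -1.25489156  0.01795251] [-0.54172654  0.03677265 -0.01312406] 58.91550958156586
[187 188 185 183 176 171 165 159 157 157 154 159 158 164 166 171 174 173
 174 172 154 120  94  86  83  82]
0.108 [255.0, 257.7]
0.112 [257.7, 260.5]
0.116 [260.5, 263.4]
0.12 [263.4, 266.4]
```

```bash
python3 -c "
from bench import hand_in
print(hand_in())"
```

```text
the job is handed in; nothing more can be done
None
```

I've handed the job in at about 20 s: the setting pin hangs in the notch, and the rod runs through both bushings, still held in the gripper with its collar about 6–15 mm above the top plate (not directly measurable); the hand-in gave no verdict.

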